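# Mesh the coffee grinding cup with its base and hold it down to grind

### The job

Grind the coffee: the loaded steel grinding cup stands on its black blade ring beside the grinder base. Pick it up, turn it until the four white splines on its ring line up with the four grooves in the base's collar, slide it down and press it fully home against the base's sprung plate; the grinder runs only while the cup is pressed, so keep it fully down for at least three seconds and finish still holding it pressed down. Keep the cup upright, and leave the mug, scoop, teaspoon and spice jar where they are.

Things in the scene. Friction and masses are not known exactly. Their poses are not given: they have to be found in the camera images.
- cup_mid (a point): Centre, half-way up, of the loose grinding cup (130 mm tall, about 0.3 kg), closed end up; z is its axis, up. From 37 to 118 mm above its foot it is a plain steel cylinder of 62 mm diameter (grip it there), with a rounded top at 130 mm. Below is a black blade ring of 84 mm diameter, 31 mm tall, chamfered at the foot, with white splines on it. The foot is 65 mm below this point.
- cup: The same cup; origin at the centre of its foot, axes as for cup_mid. Its four white upright splines stand out from the black ring on the +x, +y, -x and -y axes: 8 mm wide, reaching 48.5 mm from the axis, from the foot to 24 mm up, with round lower ends (radius 4 mm).
- collar (a point): Centre of the mouth of the black collar on the grinder base, 98.5 mm above the worktop, z up. Its bore is 87 mm wide; four grooves, 13 mm wide with rounded mouths, lie in it on this frame's +x, +y, -x and -y axes, reaching 53 mm from the axis, with a white mark on the rim at each. Any spline fits any groove. The collar is 114 mm wide outside.
- grinder: The grinder base: a fixed grey round appliance, 131 mm in diameter at the foot; origin at the centre of its underside, axes as for collar. If the splines do not line up with the grooves they stand on the rim and cup_mid stays 65 mm above the collar's mouth; meshed and resting on the raised plate it is 52.5 mm above it, and pressed fully home 44.5 mm.
- plate (a joint): Travel of the light grey sprung plate inside the collar, in m: 0 up (12.5 mm below the collar's mouth), 0.008 fully pressed in against its stop. It pushes back with about 4 N at the top and 12 N fully down; the cup's own weight does not press it down, and it springs back when the push ends.
- mug: White mug with a handle, 83 mm in diameter, 94 mm tall, on the worktop on the other side of the base from the cup (a bystander). Origin at the centre of its underside.
- scoop: Steel coffee scoop, 148 mm long, lying farther back on the left, in front of the coffee canister (a bystander). Origin at the centre of its underside.
- spoon: Teaspoon, 132 mm long, lying beyond on the right (a bystander). Origin at the centre of its underside.
- jar: Small spice jar with a dark lid, 41 mm in diameter, 105 mm tall, farther back on the right (a bystander). Origin at the centre of its underside.
Not all that is in view belongs to the job. Leave any green or pink look-alike of the cup alone.

How it is judged (in metres and radians):
On the way, in this order (a step that is already met when the one before it is completed fails the run):
1. the cup is picked up: held clear of the worktop, upright (height (world z) of cup_mid above 0.105 m and angle between cup_mid's own z axis and vertical below 0.3 rad and contact force between the fingers and cup above 1 N), for 0.1 s.
2. the cup is meshed in the collar and kept pressed fully home for 3 s (value of joint plate above 0.0068 m and z of cup_mid in the frame of collar below 0.048 m and horizontal distance between cup_mid and collar below 0.005 m and angle between cup_mid's own z axis and vertical below 0.08 rad and contact force between any of the fingers, the arm and cup above 2 N), for 3 s.
At the end, for the whole second after the job is handed in: The robot is still pressing the cup: its splines are in the grooves, the sprung plate is pressed at least 6.8 mm of its 8 mm, the cup's centre is less than 48 mm above the collar's mouth and within 5 mm of its axis, the cup is upright within 0.08 rad, and the robot pushes on it (all of step 2); the arm keeps its last pose, push and grip.
It fails at once if the cup is tipped over (angle between cup_mid's own z axis and vertical above 0.6 rad).
It fails at once if the mug, the scoop, the teaspoon or the spice jar is moved by more than 40 mm (distance of any of mug, scoop, spoon, jar from where it was at the start of the episode above 0.04 m).
It also fails if it takes over 45 s, if anything falls off the work surface, if the arm or the gripper's body presses on something with over 40 N, if the wrist force passes 120 N, or if a joint passes its speed limit or range.

### The arm

A 6-joint arm with a two-finger parallel gripper is mounted at the origin on a cart in front of the work surface, level with it; the furniture and walls round the work are solid. World frame = base frame: x ahead of the robot, y to its left, z up, the work surface at z = 0. Lengths are in m, angles in degrees, forces in N, time in s.
With the tool pointing down it reaches from about 0.4 to 0.825 m from the base axis. Payload 7 kg.
Tool frame: the origin (TCP) lies at the very end of the fingers, on their centre line; the grasp point (between the pads) lies 19 mm behind it; x points along the fingers, z is the direction in which the jaws open and shut, and the axes are right-handed (so a half turn about x gives the same grasp; the last joint's range is limited). The gripper opens to 88 mm and grips with 3 to 60 N. Pads are 19 mm wide; open, the fingers measure 130 mm over their backs; the gripper's body (78 mm by 193 mm) begins 47 mm behind the grasp point.
Start: joints at [90.304, 20.546, 0.682, 0, -70.136, -16.507], TCP at [0.188, 0.648, 0.227] pointing down, gripper open.
Joint ranges: [-176.03, 176.03], [-82.01, 121.73], [-58.28, 71.71], [-173.87, 95.51], [-174.79, -0.11], [-173.66, 173.66]. Speed limits (degrees/s): [136.94, 136.94, 172.46, 180, 180, 180].

### API

Orientations are given as [roll, pitch, yaw] about the fixed x, y, z axes, in that order (R = Rz(yaw) Ry(pitch) Rx(roll)).
In Python, from plant import sensors, cams, workorder gives the robot as it stands. The module is installed in compiled form; this text tells all that it offers.
- The arm moves only by the shell command python3 -m handwheel 'ROWS' [OPENING] [FORCE]. ROWS is JSON, one flat list of numbers, 4 for each row, row after row: the shift along the tool's x, y, z in cm, then the turn about the tool's x in degrees. A call has exactly 10 rows; each row is the pose to reach, as a shift and turn from the pose commanded when the call began, along the tool's axes at that moment; what a row does not reach only later rows make up. A row lasts 1/8 s, in which the tool goes at most 62.5 mm and 10.7 degrees, less where a joint would pass 70% of its speed; a pose out of reach is approached as far as the arm can. A call with a gripper value outside its range is refused whole. OPENING is the finger opening in cm, from 0 to 8.76, set as the call begins (- or left out, the last holds). The fingers move at their own pace and stop on an object; FORCE is the grip in N (left out, the last holds). Time passes only in rows, so rows that repeat a pose let the fingers close, or fill a call up. It gives the time, the measured TCP pose, the force and the opening at its end, in the units of the state.
- sensors.get_state(): the state, without advancing time (a new reading comes with each control period).
- cams.capture(name): name is "side" or "top" or "wrist"; returns a dict with "image" (480x640x3 uint8, red, green, blue), "fov_y" (degrees; the focal length in pixels is half the picture's height over the tangent of half this angle, whatever the lens; pixels are square), "cx", "cy" (the principal point, pixels), "D" ([k1, k2, p1, p2, k3] as OpenCV has them; the pictures are not rectified), "xyz" and "rotation" of the camera in the world. Camera axes: x right, y down, z forward; pixel columns grow to the right and rows downward; lengths in m; the calibration is good to about 2 mm. A picture is of the moment at which its call begins. There is no depth.
- workorder.close_job(): hands the job in, once; it reports no verdict.
The state is a dict: "time_s": time; "joints": joint angles; "qd": joint speeds; "joint_torque": joint torques, N m; "tcp_pos": TCP position; "eef_rot": TCP orientation; "contact_force": force on the tool from outside, world axes, zero at the start; "moment": the same for the moment, N m; "gripper_width": finger opening in m.
Only numpy, scipy, OpenCV 4.12 (cv2) and the standard library are available. Lean on these libraries where they do the work, as an engineer would, in place of code of your own. Each camera call takes 0.05 s, during which the arm holds its last target.

## Working session

There is one attempt and no reset: what is moved stays moved. The work goes in short steps, Python scripts to look and compute and a shell command to move; the robot and the scene stay as the last step left them, time stands still between calls to the robot, and variables do not carry over. Pictures are saved under pics/ and viewed, and the job is handed in when it is done.

```bash
mkdir -p pics; ls; python3 - <<'E'
from plant import sensors,cams
import cv2
s=sensors.get_state()
for k,v in s.items(): print(k,v)
for n in ["side","top","wrist"]:
    c=cams.capture(n); cv2.imwrite(f"pics/{n}0.png",c["image"][:,:,::-1])
    print(n,{k:v for k,v in c.items() if k!="image"})
E
```

```text
pics
time_s 0.0
joints [ 9.03071291e+01  2.05910356e+01  6.32345481e-01 -2.03133308e-02
 -7.01341674e+01 -1.65059178e+01]
qd [ 0.04939641  0.03703171 -0.0728749   0.02107844  0.04584435 -0.04327135]
joint_torque [ 2.82479086e-04 -5.82724750e+01  2.93055439e+01  6.99741125e+00
  6.92023285e-03 -1.56121405e-04]
tcp_pos [0.18820462 0.64771781 0.22561573]
eef_rot [   4.88688655   89.90519867 -101.31882056]
contact_force [-0.44434929 -0.16010332 -0.05082825]
moment [ 0.02267799  0.01944131 -0.00379034]
gripper_width 0.08786288195618704
side {'fov_y': 57.821445083369724, 'cx': 313.5946570295884, 'cy': 243.87019318979134, 'D': array([-0.06094333,  0.        ,  0.        ,  0.        ,  0.        ]), 'xyz': array([0.40645011, 0.8884467 , 0.88076341]), 'rotation': array([-127.59719144,   -0.61362912, -173.75584471])}
top {'fov_y': 42.588487067430954, 'cx': 311.3926014353144, 'cy': 239.86759988125908, 'D': array([-0.03104591,  0.        ,  0.        ,  0.        ,  0.        ]), 'xyz': array([-0.04571636,  0.06848835,  1.5426097 ]), 'rotation': array([-158.16898061,   -0.31666272, -110.53073552])}
wrist {'fov_y': 66.22452089722057, 'cx': 319.94651689919397, 'cy': 236.05086091345171, 'D': array([-0.01647326,  0.        ,  0.        ,  0.        ,  0.        ]), 'xyz': array([0.26239391, 0.62558701, 0.3831061 ]), 'rotation': array([ 1.63532925e+02, -5.72040823e-02, -1.06198276e+02])}
```

View pics/side0.png

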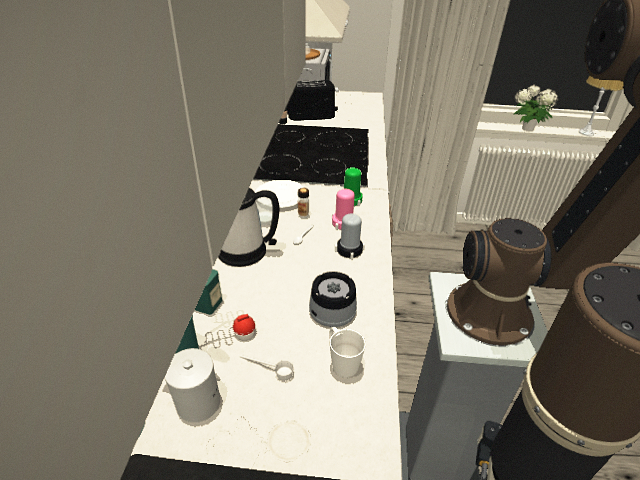

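View pics/top0.png

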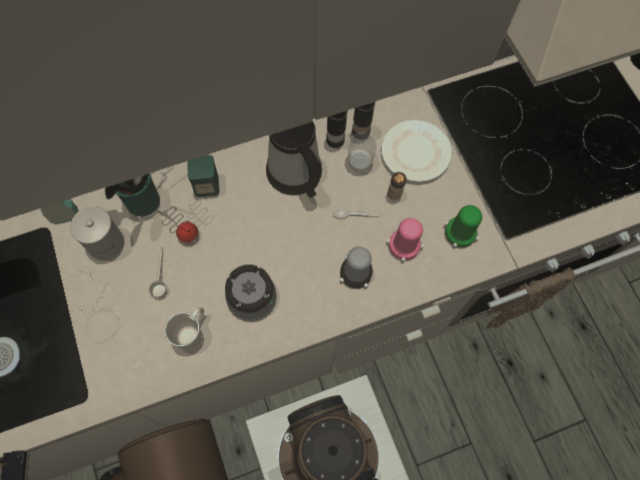

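View pics/wrist0.png

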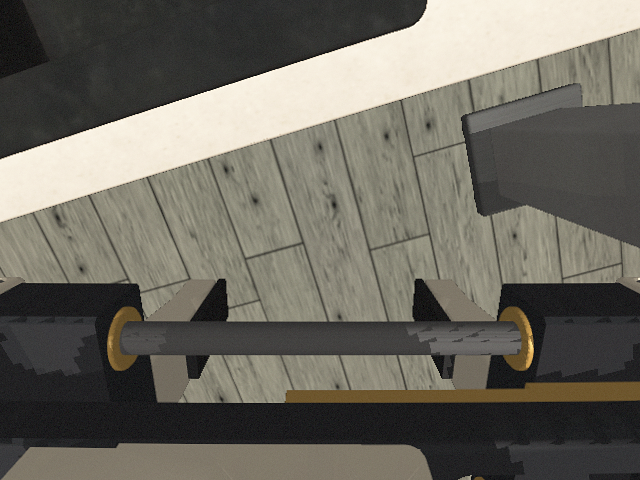

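The top view shows three cups: steel/grey at (357,265), pink at (406,238) and green at (465,225). The grey one matches: it is steel with a black ring and stands beside the base at (250,290). I'll confirm it in enlarged crops.

```bash
cat > h.py <<'E'
import numpy as np,cv2
from scipy.spatial.transform import Rotation as R
from plant import sensors,cams
def K(c):
    f=240/np.tan(np.radians(c["fov_y"])/2); return np.array([[f,0,c["cx"]],[0,f,c["cy"]],[0,0,1.]])
def rot(c): return R.from_euler("xyz",c["rotation"],degrees=True).as_matrix()
def ray(c,p):
    p=np.array(p,float).reshape(-1,1,2)
    u=cv2.undistortPoints(p,K(c),c["D"]).reshape(-1,2)
    return np.c_[u,np.ones(len(u))]@rot(c).T
def onz(c,p,z):
    d=ray(c,p); o=np.array(c["xyz"]); z=np.broadcast_to(z,len(d)); return o+d*((z-o[2])/d[:,2])[:,None]
def proj(c,X):
    X=np.array(X,float).reshape(-1,3); Rm=rot(c); rv,_=cv2.Rodrigues(Rm.T); t=-Rm.T@np.array(c["xyz"])
    return cv2.projectPoints(X,rv,t,K(c),c["D"])[0].reshape(-1,2)
E
python3 - <<'E'
import cv2
t=cv2.imread("pics/top0.png");s=cv2.imread("pics/side0.png")
A=cv2.resize(t[235:325,215:315],(400,360),interpolation=3);B=cv2.resize(t[230:300,330:408],(400,360),interpolation=3)
# uneven scale ok for looking
C=cv2.resize(s[260:340,300:370],(400,240*2-120+0),interpolation=3)[:240]
C=cv2.resize(s[265:330,300:368],(400,240),interpolation=3);D=cv2.resize(s[205:265,325:375],(400,240),interpolation=3)
import numpy as np
cv2.imwrite("pics/crop0.png",np.vstack([np.hstack([A,B]),np.hstack([C,D])]))
E
```

```text
(no output)
```

View pics/crop0.png

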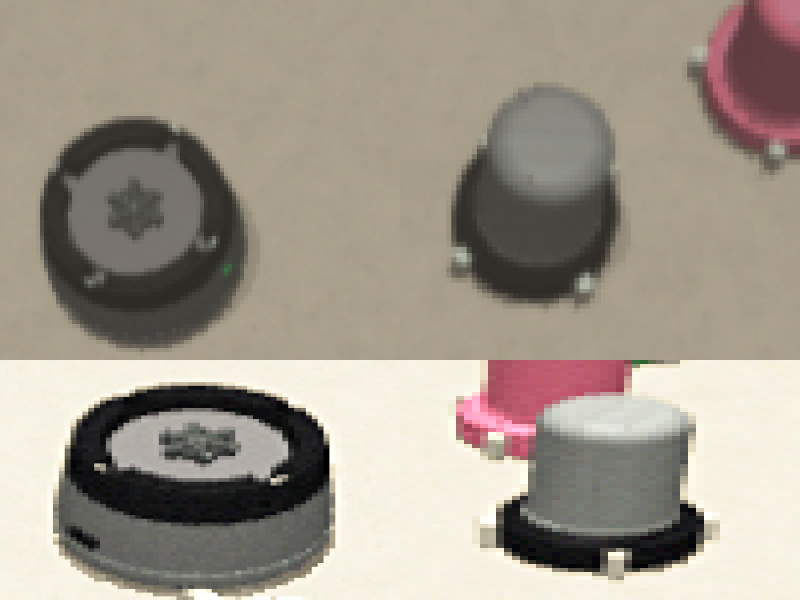

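```bash
python3 - <<'E'
from h import *
c=cams.capture("top"); im=c["image"].astype(float)
def blobs(c,box,thr,z,mode):
    x0,y0,x1,y1=box; g=c["image"][y0:y1,x0:x1].min(2)
    m=(g>thr).astype(np.uint8) if mode else (g<thr).astype(np.uint8)
    n,l,st,ce=cv2.connectedComponentsWithStats(m,connectivity=8)
    for i in range(1,n):
        if st[i,4]>=2 and st[i,4]<20000: print(st[i],(ce[i]+[x0,y0]).round(1),onz(c,[ce[i]+[x0,y0]],z)[0].round(4))
# rough with eye points
g=np.array([[259,267.5],[232,280.5],[238.8,305],[266.8,295.8]])+0
P=onz(c,g,0.0985);print("marks",P.round(4),P.mean(0).round(4))
ctr=(P[0]+P[2])/2,(P[1]+P[3])/2;print(ctr)
for p in P: d=p-P.mean(0);print(np.hypot(*d[:2]).round(4),np.degrees(np.arctan2(d[1],d[0])).round(1))
s=np.array([[341.7,281],[365.7,286]]);Q=onz(c,s,0.015);print("spl",Q)
d=Q[1]-Q[0];print(np.linalg.norm(d), 'expect .066')
# right-angled corner -> centre: midpoint + half length perpendicular (away from robot)
m=(Q[0]+Q[1])/2; n=np.array([-d[1],d[0],0])/2
for sg in(1,-1):
  ce=m+sg*n; print("centre",ce,[np.degrees(np.arctan2(*(q-ce)[[1,0]])).round(1) for q in Q])
s=cams.capture("side")
a=np.array([[300+490/400*68,265+(535-360)/240*65]])
# side crops: D scale x 8,y 4
W=np.array([[325+490/8,205+(533-360)/4.],[325+(616-400)/8,205+(563-360)/4.],[325+(708-400)/8,205+(527-360)/4.]]);W[0,0]=325+90/8
Q=onz(s,W,0.015);print("side spl",Q, (Q[0]+Q[2])/2)
M=np.array([[300+102*.17,265+(467-360)*65/240],[300+279*.17,265+(480-360)*65/240]]);print(onz(s,M,.0985))
print(sensors.get_state()["time_s"])
E
```

```text
marks [[0.4694 0.0059 0.0985]
 [0.4605 0.079  0.0985]
 [0.3953 0.0827 0.0985]
 [0.3936 0.0115 0.0985]] [0.4297 0.0448 0.0985]
(array([0.43237169, 0.0442858 , 0.0985    ]), array([0.42704928, 0.04528422, 0.0985    ]))
0.0556 -44.4
0.0461 48.1
0.0512 132.2
0.0491 -137.3
spl [[ 0.38884064 -0.18754878  0.015     ]
 [ 0.35438095 -0.24097156  0.015     ]]
0.06357250504410947 expect .066
centre [ 0.39832218 -0.23149002  0.015     ] [np.float64(102.2), np.float64(-167.8)]
centre [ 0.34489941 -0.19703032  0.015     ] [np.float64(12.2), np.float64(-77.8)]
side spl [[ 0.44444282 -0.21622165  0.015     ]
 [ 0.39237292 -0.18400015  0.015     ]
 [ 0.35702468 -0.23491688  0.015     ]] [ 0.40073375 -0.22556927  0.015     ]
[[0.47612852 0.08613557 0.0985    ]
 [0.3986457  0.08976583 0.0985    ]]
0.25
```

```bash
cat >> h.py <<'E'
def tool():
    s=sensors.get_state(); return np.array(s["tcp_pos"]),R.from_euler("xyz",s["eef_rot"],degrees=True).as_matrix(),s
def jaw(): 
    z=tool()[1][:,2]; return np.degrees(np.arctan2(z[1],z[0]))
def shift(P,p0=None,M=None):
    p,r,_=tool(); return ((np.array(P)-p)@r*100).round(2)
E
python3 - <<'E'
from h import *
p,r,s=tool();print(r.round(3),jaw(),s["time_s"])
for P in [(.32,.50,.24),(.42,.30,.24),(.46,.05,.24),(.41,.045,.25),(.398,-.23,.24)]: print(P,shift(P))
c=cams.capture("top")
for n,p,z in [("pink",(406,250),.0),("kettle",(292,180),0),("jar",(395,195),0),("spoon",(360,214),0),("mug",(185,335),0)]: print(n,onz(c,[p],z)[0].round(3))
E
```

```text
[[-0.     0.96  -0.279]
 [-0.001 -0.279 -0.96 ]
 [-1.     0.     0.001]] -106.20362449250949 0.25
(0.32, 0.5, 0.24) [-1.38 16.77 10.54]
(0.42, 0.3, 0.24) [-1.37 31.96 26.95]
(0.46, 0.05, 0.24) [-1.35 42.77 49.84]
(0.41, 0.045, 0.25) [-2.34 38.11 51.72]
(0.398, -0.23, 0.24) [-1.32 44.63 78.46]
pink [ 0.414 -0.384  0.   ]
kettle [ 0.719 -0.169  0.   ]
jar [ 0.575 -0.422  0.   ]
spoon [ 0.555 -0.308  0.   ]
mug [0.398 0.237 0.   ]
```

```bash
cat >> h.py <<'E'
def predcam(P,jawdeg,X):
    p,r,_=tool(); c=cams.capture("wrist"); rc=r.T@rot(c); oc=r.T@(np.array(c["xyz"])-p)
    a=np.radians(jawdeg); z=np.array([np.cos(a),np.sin(a),0]); x=np.array([0,0,-1.]); rn=np.c_[x,np.cross(z,x),z]
    c=dict(c); c["xyz"]=np.array(P)+rn@oc; c["rotation"]=R.from_matrix(rn@rc).as_euler("xyz",degrees=True)
    return proj(c,X)
E
python3 - <<'E'
from h import *
G=(.43,.045,.0985);C=(.398,-.230,.024)
for P in [(.42,.045,.3),(.40,.045,.3),(.40,.10,.25),(.42,.10,.3),(.42,.14,.3)]:
  for j in (-106,-136,-166): print(P,j,predcam(P,j,[G,C]).round().tolist())
E
```

```text
(0.42, 0.045, 0.3) -106 [[316.0, 199.0], [553.0, 149.0]]
(0.42, 0.045, 0.3) -136 [[312.0, 202.0], [515.0, 25.0]]
(0.42, 0.045, 0.3) -166 [[310.0, 206.0], [407.0, -64.0]]
(0.4, 0.045, 0.3) -106 [[311.0, 179.0], [552.0, 131.0]]
(0.4, 0.045, 0.3) -136 [[297.0, 187.0], [503.0, 10.0]]
(0.4, 0.045, 0.3) -166 [[290.0, 201.0], [388.0, -69.0]]
(0.4, 0.1, 0.25) -106 [[373.0, 169.0], [636.0, 117.0]]
(0.4, 0.1, 0.25) -136 [[339.0, 149.0], [577.0, -56.0]]
(0.4, 0.1, 0.25) -166 [[300.0, 149.0], [418.0, -174.0]]
(0.42, 0.1, 0.3) -106 [[371.0, 184.0], [601.0, 135.0]]
(0.42, 0.1, 0.3) -136 [[352.0, 161.0], [557.0, -17.0]]
(0.42, 0.1, 0.3) -166 [[323.0, 151.0], [424.0, -128.0]]
(0.42, 0.14, 0.3) -106 [[411.0, 172.0], [636.0, 126.0]]
(0.42, 0.14, 0.3) -136 [[382.0, 130.0], [588.0, -49.0]]
(0.42, 0.14, 0.3) -166 [[334.0, 108.0], [437.0, -177.0]]
```

```bash
python3 -m handwheel '[-1,2,1.5,0,-2,5,4,0,-3,9,7.5,0,-4,13,11,0,-5,17,14.5,0,-6,21,18,0,-7,25,21.5,0,-7.5,29,25,0,-7.5,31.5,28.5,0,-7.5,33,32,0]' 8.76 20 && python3 -m handwheel '[0,1.5,3.5,0,0,2.5,7,0,0,3.5,10.5,0,0,4.2,13.5,0,0,4.6,15.5,0,0,4.8,16,0,0,4.8,16,0,0,4.8,16,0,0,4.8,16,0,0,4.8,16,0]'
python3 - <<'E'
from h import *
p,r,s=tool();print(p,jaw(),s["joints"],s["time_s"],s["contact_force"])
c=cams.capture("wrist");cv2.imwrite("pics/w1.png",c["image"][:,:,::-1])
import pickle;pickle.dump(c,open("w1.pkl","wb"))
E
```

```text
time_s: 2.3
tcp_pos: [0.4165, 0.2464, 0.3021]
eef_rot: [144.3, 89.9, 38.0]
contact_force: [2.2, 0.3, -1.0]
gripper_width: 0.0875
time_s: 3.55
tcp_pos: [0.4174, 0.0821, 0.3014]
eef_rot: [-38.3, 90.0, -144.4]
contact_force: [-0.2, -0.4, -0.4]
gripper_width: 0.0877
[0.41740989 0.08211381 0.30144833] -106.16577374411669 [ 3.79273449e+01 -6.56341974e+00 -2.11769590e+01 -7.42512544e-04
 -7.54040084e+01  3.59070672e+01] 3.55 [-0.15627608 -0.39058457 -0.40564383]
```

View pics/w1.png

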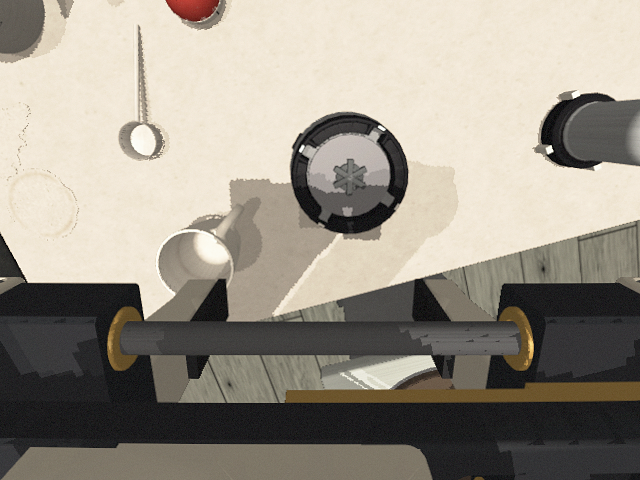

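The grinder is centred near (349,173), with groove marks around its rim. The grey cup is at the right edge, near (590,130).

```bash
python3 - <<'E'
from h import *
im=cv2.imread("pics/w1.png")
cv2.imwrite("pics/w1c.png",cv2.resize(im[105:245,280:420],(600,600),interpolation=3))
E
```

```text
(no output)
```

View pics/w1c.png

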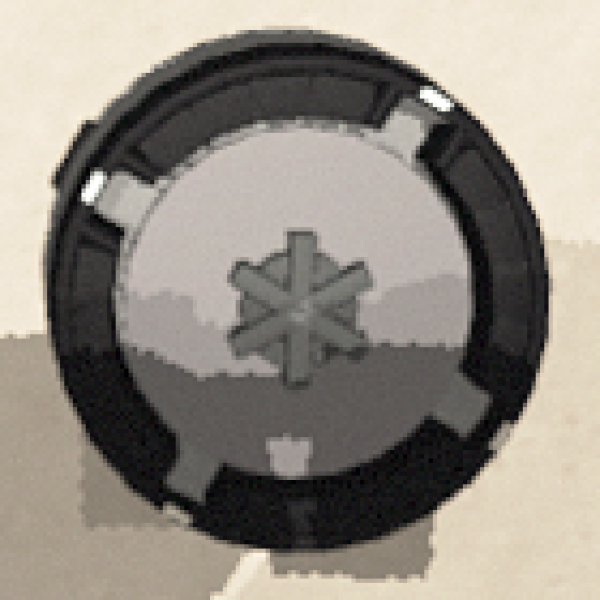

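```bash
python3 - <<'E'
from h import *
import pickle
c=pickle.load(open("w1.pkl","rb"))
q=np.array([[435,98],[93,188],[178,514],[505,437]])/(600/140)+[280,105]-.4
P=onz(c,q,.0985);print(P.round(4))
C=P.mean(0);print("C",C.round(4),(P[0]+P[2])/2,(P[1]+P[3])/2)
for p in P: d=p-C;print(np.hypot(*d[:2]).round(4),np.degrees(np.arctan2(d[1],d[0])).round(1))
# circle: dark outer contour of the collar in view
for P in [(.40,-.20,.30),(.39,-.23,.30),(.36,-.23,.3)]:print(predcam(P,-106,[(.398,-.23,.024),(.398,-.23,.13)]).round())
print(shift((.39,-.23,.30)))
E
```

```text
[[0.4755 0.0047 0.0985]
 [0.4779 0.0824 0.0985]
 [0.4005 0.085  0.0985]
 [0.3971 0.0067 0.0985]]
C [0.4378 0.0447 0.0985] [0.43799695 0.04483428 0.0985    ] [0.43751173 0.04454916 0.0985    ]
0.055 -46.7
0.0551 43.2
0.0549 132.7
0.0556 -136.9
[[344. 190.]
 [352. 209.]]
[[318. 189.]
 [317. 207.]]
[[310. 164.]
 [307. 175.]]
[ 0.15  6.06 30.72]
```

```bash
python3 -m handwheel '[0,0.5,2,0,0,1.2,5.5,0,0,2,9.5,0,0,2.8,13.5,0,0,3.6,17.5,0,0,4.4,21.5,0,0,5.2,25.5,0,0,5.8,28.5,0,0,6.1,30.3,0,0,6.1,30.7,0]'  && python3 - <<'E'
from h import *
p,r,s=tool();print(p,jaw(),s["joints"],s["time_s"],s["contact_force"])
c=cams.capture("wrist");cv2.imwrite("pics/w2.png",c["image"][:,:,::-1])
im=c["image"][:,:,::-1];cv2.imwrite("pics/w2c.png",cv2.resize(im[105:305,220:420],(600,600),interpolation=3))
import pickle;pickle.dump(c,open("w2.pkl","wb"))
E
```

```text
time_s: 5.0
tcp_pos: [0.3901, -0.2309, 0.3013]
eef_rot: [-78.3, 90.0, 175.4]
contact_force: [-0.2, -0.4, 0.1]
gripper_width: 0.0878
[ 0.39006624 -0.23093328  0.30131763] -106.30722547267085 [-5.59486824e+00 -3.51378476e+00 -1.85040686e+01  6.46823699e-04
 -7.50446160e+01  7.92874735e+01] 5.0 [-0.22998914 -0.37626394  0.12783208]
```

View pics/w2.png

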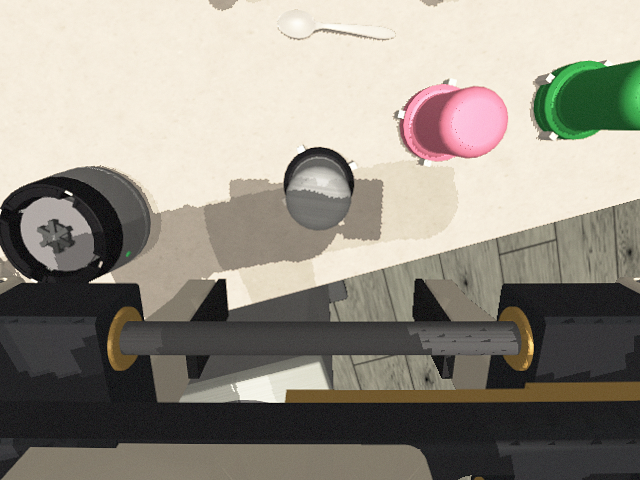

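View pics/w2c.png

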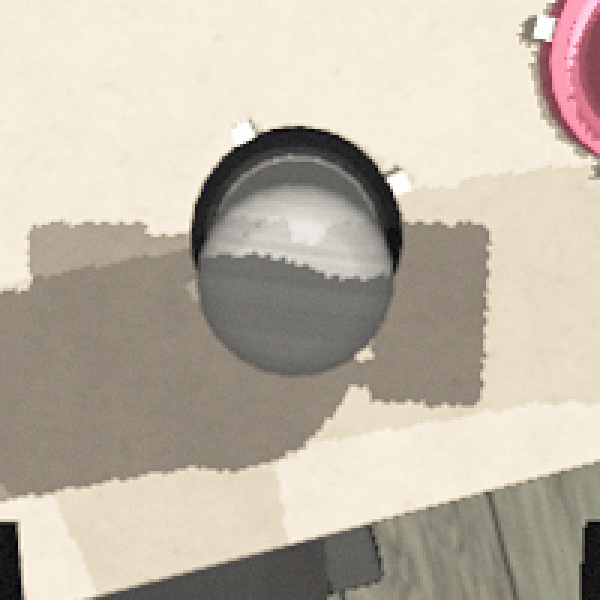

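```bash
python3 - <<'E'
from h import *
import pickle
c=pickle.load(open("w2.pkl","rb"))
q=np.array([[243,131],[400,182],[366,354],[192,290]])/3+[220,105]-.3
P=onz(c,q,.022);print(P.round(4))
C=(P[0]+P[2])/2;print("C",C.round(4),(P[1]+P[3])/2)
for p in P: d=p-C;print(np.hypot(*d[:2]).round(4),np.degrees(np.arctan2(d[1],d[0])).round(1))
# body top: circle at height ~.122 centre
m=onz(c,np.array([[293,282]])/3+[220,105]-.3,.122);print("top",m)
# silhouette width
e=onz(c,np.array([[198,282],[391,282]])/3+[220,105]-.3,.115);print(e,np.linalg.norm(e[1]-e[0]),e.mean(0))
# ring lens: left/right at z .025
e=onz(c,np.array([[192,228],[403,228]])/3+[220,105]-.3,.025);print(e,np.linalg.norm(e[1]-e[0]),e.mean(0))
E
```

```text
[[ 0.4479 -0.2253  0.022 ]
 [ 0.4121 -0.2785  0.022 ]
 [ 0.3489 -0.2474  0.022 ]
 [ 0.3941 -0.1873  0.022 ]]
C [ 0.3984 -0.2364  0.022 ] [ 0.40309369 -0.23291066  0.022     ]
0.0507 12.6
0.0443 -72.0
0.0507 -167.4
0.0492 95.0
top [[ 0.4037941  -0.23320574  0.122     ]]
[[ 0.41094578 -0.20403459  0.115     ]
 [ 0.39387367 -0.26244083  0.115     ]] 0.060850188894036344 [ 0.40240973 -0.23323771  0.115     ]
[[ 0.418101   -0.19538487  0.025     ]
 [ 0.39486964 -0.27485922  0.025     ]] 0.08280016898871163 [ 0.40648532 -0.23512205  0.025     ]
```

```bash
python3 - <<'E'
from h import *
print(shift((.4035,-.2345,.074)))
E
python3 -m handwheel '[0.5,0.7,0,0,3,1.4,0,0,7,1.4,0,0,11,1.4,0,0,15,1.4,0,0,18,1.4,0,0,20.5,1.4,0,0,22,1.4,0,0,22.7,1.4,0,0,22.7,1.4,0,0]'
python3 - <<'E'
from h import *
p,r,s=tool();print(p,jaw())
c=cams.capture("wrist");cv2.imwrite("pics/w3.png",c["image"][:,:,::-1])
E
```

```text
[ 2.274e+01  1.410e+00 -2.000e-02]
time_s: 6.3
tcp_pos: [0.4039, -0.2336, 0.0743]
eef_rot: [-74.9, 90.0, 178.9]
contact_force: [0.5, -0.7, -0.4]
gripper_width: 0.0873
[ 0.40392194 -0.23361322  0.07434099] -106.15632216172453
```

View pics/w3.png

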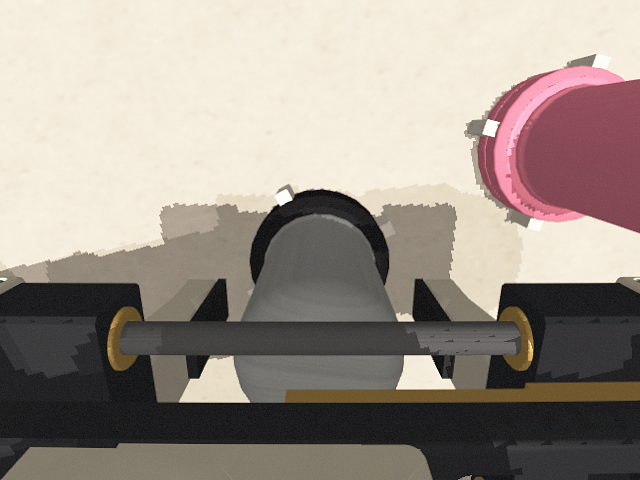

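The cup sits centred between the fingers at about (318,300). I'll close on it now.

```bash
python3 -m handwheel '[0,0,0,0,0,0,0,0,0,0,0,0,0,0,0,0,0,0,0,0,0,0,0,0,0,0,0,0,0,0,0,0,0,0,0,0,0,0,0,0]' 4 50
python3 -m handwheel '[-1,0,0,0,-3,0,0,0,-6,0,0,0,-9,0,0,0,-12,0,0,0,-14,0,0,0,-15.5,0,0,0,-16,0,0,0,-16,0,0,0,-16,0,0,0]'
python3 - <<'E'
from h import *
p,r,s=tool();print(p,jaw(),s["gripper_width"],s["contact_force"])
c=cams.capture("wrist");cv2.imwrite("pics/w4.png",c["image"][:,:,::-1])
import pickle;pickle.dump(c,open("w4.pkl","wb"))
E
```

```text
time_s: 7.6
tcp_pos: [0.4041, -0.234, 0.0748]
eef_rot: [88.1, 90.0, -18.1]
contact_force: [-0.4, 2.4, 5.2]
gripper_width: 0.0612
time_s: 8.85
tcp_pos: [0.4032, -0.2338, 0.2336]
eef_rot: [-88.6, 89.9, 165.2]
contact_force: [0.4, -0.1, -2.8]
gripper_width: 0.0612
[ 0.40321984 -0.23383963  0.23362605] -106.2111855615664 0.06116447399240671 [ 0.44089094 -0.11410597 -2.82385535]
```

View pics/w4.png

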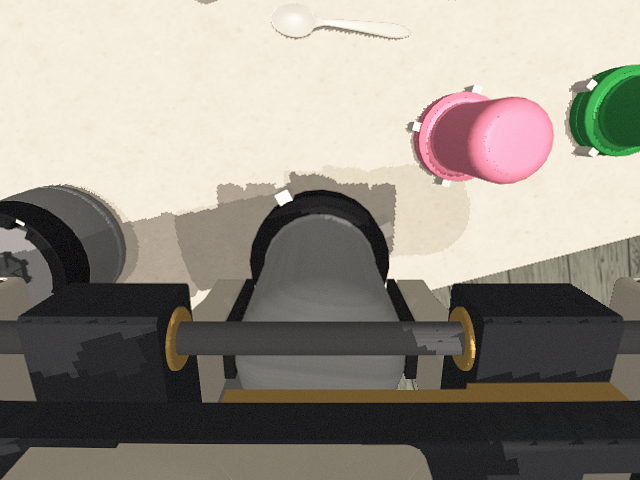

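```bash
python3 - <<'E'
from h import *
import pickle
c=pickle.load(open("w4.pkl","rb"));im=c["image"]
cv2.imwrite("pics/w4c.png",cv2.resize(im[170:300,230:410,::-1],(720,520),interpolation=3))
p,r,s=tool()
print(proj(c,p+[0,0,0]))
g=im[185:215,265:305].min(2);n,l,st,ce=cv2.connectedComponentsWithStats((g>225).astype(np.uint8))
for i in range(n):
  if 20<st[i,4]<400: print(st[i],ce[i]+[265,185]); q=onz(c,[ce[i]+[265,185]],p[2]-.0745+.024)[0];d=q-p;print(q,np.hypot(*d[:2]),np.degrees(np.arctan2(d[1],d[0])))
E
```

```text
[[318.31831167 298.90637733]]
[ 10   5  17  15 156] [283.08974359 197.15384615]
[ 0.44640856 -0.22522241  0.18322167] 0.04392418466690525 11.336129400807126
```

View pics/w4c.png

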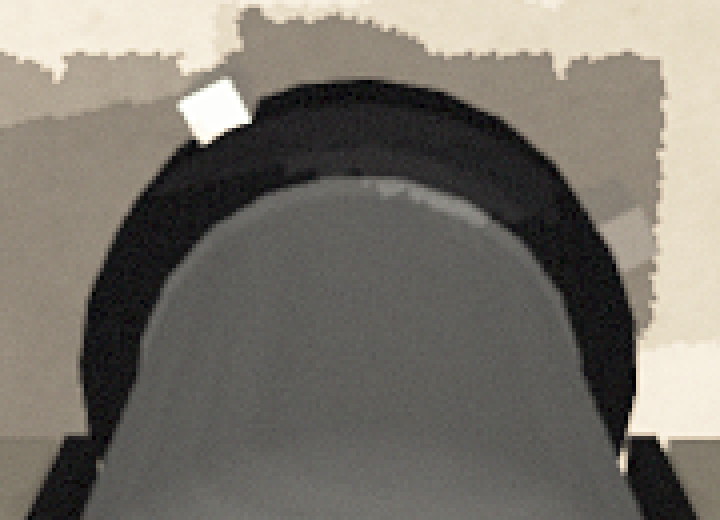

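```bash
python3 - <<'E'
from h import *
import pickle
c=pickle.load(open("w4.pkl","rb"))
p,r,s=tool()
z=p[2]-.0745+.024
A,B=onz(c,[[213/4+230-.3,111/4+170-.3],[628/4+230-.4,238/4+170-.4]],z)
print(A,B,np.linalg.norm(A-B),.0453*2**.5)
d=(A-B)[:2]; m=(A+B)[:2]/2
n=np.array([-d[1],d[0]]);n/=np.linalg.norm(n); C=m+n*.0453/2**.5
for q in(A,B): e=q[:2]-C;print(np.hypot(*e),np.degrees(np.arctan2(e[1],e[0])))
print("C-tcp",C-p[:2],"in tool",np.r_[C-p[:2],0]@r)
print("camcheck")
E
```

```text
[ 0.44626783 -0.22509333  0.18322167] [ 0.41147571 -0.27764962  0.18322167] 0.06302899657207182 0.0640638743755012
0.044935605061249134 11.029012740061205
0.044935605061249155 -78.037924380944
C-tcp [-0.00117913  0.00016655] in tool [ 1.87880885e-06 -1.17875248e-03  1.69191356e-04]
camcheck
```

```bash
python3 - <<'E'
from h import *
print(shift((.439,.045,.2336)))
E
python3 -m handwheel '[0,-0.2,-1.5,-2,0,-0.7,-4.5,-6,0,-1.3,-8.5,-10,0,-2,-12.5,-14,0,-2.6,-16.5,-18,0,-3.2,-20.5,-22,0,-3.8,-24,-26,0,-4.2,-26.5,-29,0,-4.4,-27.7,-31,0,-4.4,-27.8,-31.6]'
python3 - <<'E'
from h import *
p,r,s=tool();print(p,jaw(),s["gripper_width"],s["contact_force"])
c=cams.capture("wrist");cv2.imwrite("pics/w5.png",c["image"][:,:,::-1])
import pickle;pickle.dump(c,open("w5.pkl","wb"))
E
```

```text
[ 2.000e-02 -4.360e+00 -2.777e+01]
time_s: 10.15
tcp_pos: [0.4389, 0.0459, 0.2344]
eef_rot: [-79.2, 90.0, -153.6]
contact_force: [0.8, 0.4, -3.6]
gripper_width: 0.0617
[0.43886524 0.04591469 0.23435544] -74.47162959998585 0.061696168819479306 [ 0.78038431  0.37296337 -3.57111956]
```

View pics/w5.png

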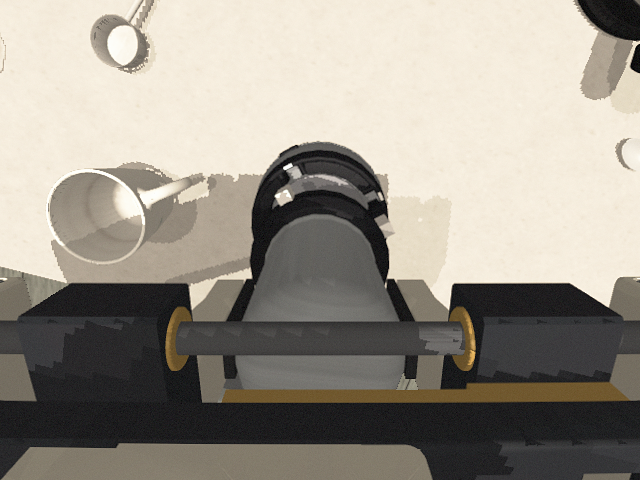

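```bash
python3 - <<'E'
from h import *
import pickle
c=pickle.load(open("w5.pkl","rb"))
cv2.imwrite("pics/w5c.png",cv2.resize(c["image"][135:265,240:400,::-1],(800,650),interpolation=3)[:600])
E
```

```text
(no output)
```

View pics/w5c.png

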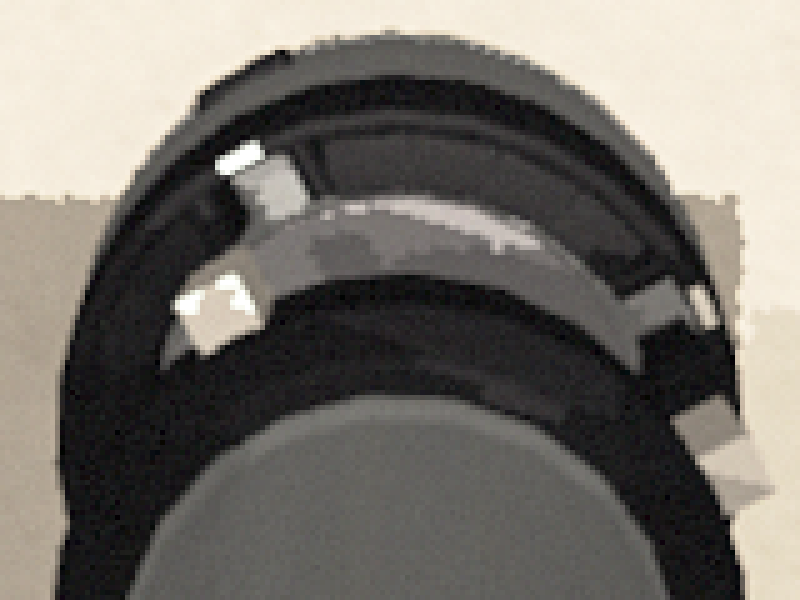

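```bash
python3 - <<'E'
from h import *
import pickle
c=pickle.load(open("w5.pkl","rb"))
p,r,s=tool();print(p)
f=lambda a:np.array(a)/5+[240,135]-.4
def sol(A,B,rad):
    d=(A-B)[:2]; m=(A+B)[:2]/2;n=np.array([-d[1],d[0]]);n/=np.linalg.norm(n);C=m+n*rad/2**.5
    print("sep",np.linalg.norm(d),rad*2**.5);
    for q in(A,B): e=q[:2]-C;print("  ang",np.degrees(np.arctan2(e[1],e[0])))
    print(" C",C);return C
G=sol(*onz(c,f([[240,157],[704,306]]),.0985),.055)
U=sol(*onz(c,f([[224,316],[738,475]]),p[2]-.0745+.024),.0453)
print("G-U",G-U)
E
```

```text
[0.43885327 0.04540171 0.23437484]
sep 0.07785035252813155 0.07778174593052023
  ang 42.83628787832698
  ang -47.21422699969861
 C [0.43787482 0.04484352]
sep 0.06265826025611328 0.0640638743755012
  ang 42.37971883916155
  ang -46.3492726784141
 C [0.43742437 0.04462096]
G-U [0.00045045 0.00022256]
```

```bash

python3 -m handwheel '[0.5,0.05,0,0,1.5,0.05,0,0,2.7,0.05,0,0,3.9,0.05,0,0,4.8,0.05,0,0,5.4,0.05,0,0,5.8,0.05,0,0,6.2,0.05,0,0,6.6,0.05,0,0,6.6,0.05,0,0]'
python3 - <<'E'
from h import *
p,r,s=tool();print(p,jaw(),s["gripper_width"],s["contact_force"])
c=cams.capture("wrist");cv2.imwrite("pics/w6.png",cv2.resize(c["image"][135:265,240:400,::-1],(738,600),interpolation=3))
E
```

```text
time_s: 11.45
tcp_pos: [0.4395, 0.0453, 0.1684]
eef_rot: [-75.8, 90.0, -150.4]
contact_force: [-1.1, -1.0, -3.6]
gripper_width: 0.0615
[0.43945168 0.04533427 0.16836616] -74.60221397243882 0.061493904469120585 [-1.08011612 -1.03399521 -3.60052626]
```

View pics/w6.png

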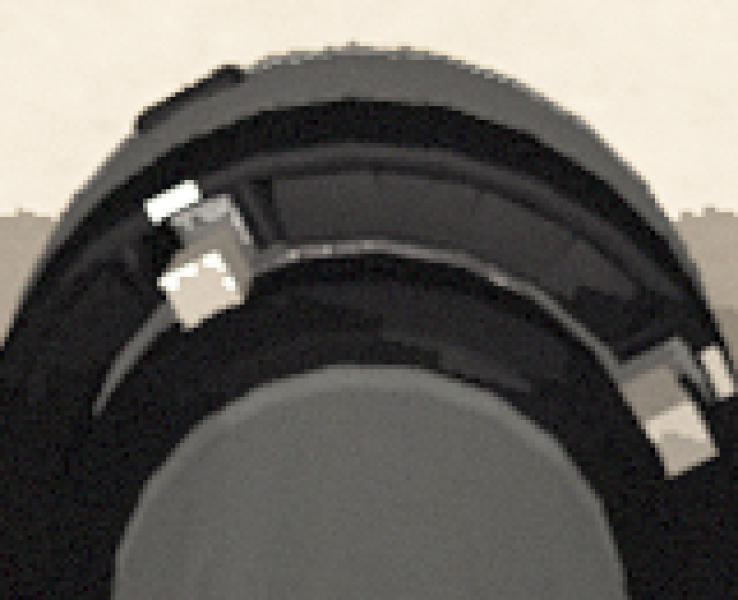

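The splines sit in line with the grooves and there is no contact force yet. I'll press home.

```bash

python3 -m handwheel '[0.3,0,0,0,0.6,0,0,0,0.8,0,0,0,1.0,0,0,0,1.2,0,0,0,1.35,0,0,0,1.5,0,0,0,1.6,0,0,0,1.65,0,0,0,1.65,0,0,0]' 4 60
python3 - <<'E'
from h import *
p,r,s=tool();print(p,jaw(),s["gripper_width"],s["contact_force"],s["moment"])
c=cams.capture("wrist");cv2.imwrite("pics/w7.png",cv2.resize(c["image"][135:265,240:400,::-1],(738,600),interpolation=3))
E
```

```text
time_s: 12.75
tcp_pos: [0.4398, 0.0454, 0.1527]
eef_rot: [79.1, 90.0, 4.5]
contact_force: [-3.7, 0.7, 9.2]
gripper_width: 0.0611
[0.43975753 0.04544014 0.1527031 ] -74.58607395958475 0.06108099231807627 [-3.74820368  0.72128662  9.21726712] [ 0.10561169  1.88094061 -0.04821898]
```

View pics/w7.png

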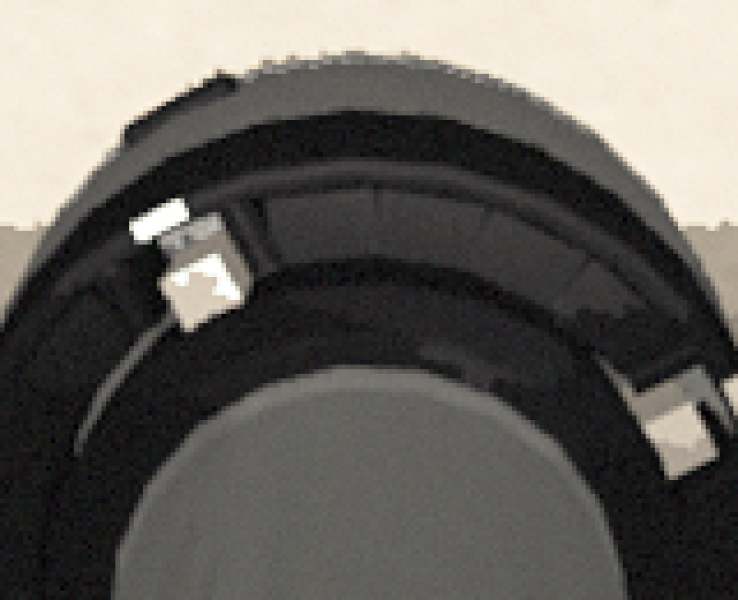

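```bash

python3 -m handwheel '[0.1,0,0,0,0.2,0,0,0,0.2,0,0,0,0.25,0,0,0,0.25,0,0,0,0.25,0,0,0,0.25,0,0,0,0.25,0,0,0,0.25,0,0,0,0.25,0,0,0]'
python3 - <<'E'
from h import *
p,r,s=tool();print(p,s["gripper_width"],s["contact_force"],s["moment"])
E
```

```text
time_s: 14.05
tcp_pos: [0.4404, 0.0456, 0.1525]
eef_rot: [80.6, 89.9, 6.0]
contact_force: [-12.4, 0.8, 31.1]
gripper_width: 0.0608
[0.44040663 0.04556811 0.15248548] 0.06081916827948285 [-12.41175076   0.79723507  31.0934757 ] [ 0.58156559  5.38985785 -0.03291218]
```

```bash

python3 -m handwheel '[0,-0.03,0,0,0,-0.06,0,0,0,-0.08,0,0,0,-0.08,0,0,0,-0.08,0,0,0,-0.08,0,0,0,-0.08,0,0,0,-0.08,0,0,0,-0.08,0,0,0,-0.08,0,0]'
python3 - <<'E'
from h import *
p,r,s=tool();print(p,s["gripper_width"],s["contact_force"],s["moment"])
for n in("wrist","side","top"):
  c=cams.capture(n);I=c["image"][:,:,::-1]
  I={"wrist":I[135:265,240:400],"side":I[230:340,280:400],"top":I[220:330,200:320]}[n]
  cv2.imwrite(f"pics/e_{n}.png",cv2.resize(I,None,fx=4,fy=4,interpolation=3))
E
```

```text
time_s: 15.3
tcp_pos: [0.4401, 0.0455, 0.1525]
eef_rot: [83.3, 89.8, 8.8]
contact_force: [-10.3, 1.9, 29.3]
gripper_width: 0.0612
[0.44014086 0.04551108 0.15249373] 0.06115388180218504 [-10.33175116   1.85958768  29.33985573] [ 0.53613548  4.39872146 -0.03485238]
```

View pics/e_wrist.png

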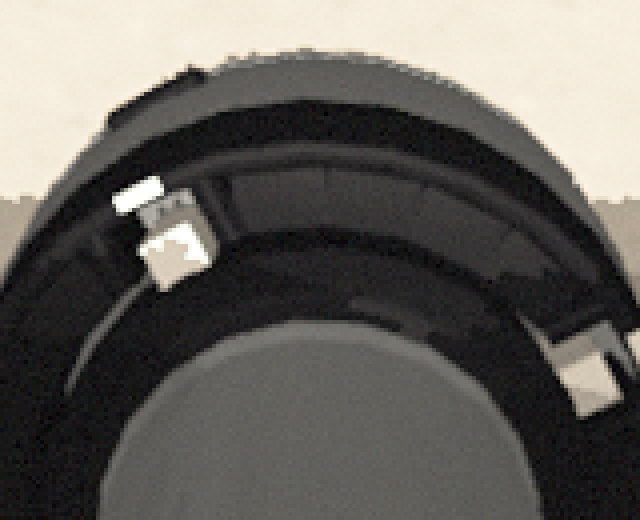

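View pics/e_side.png

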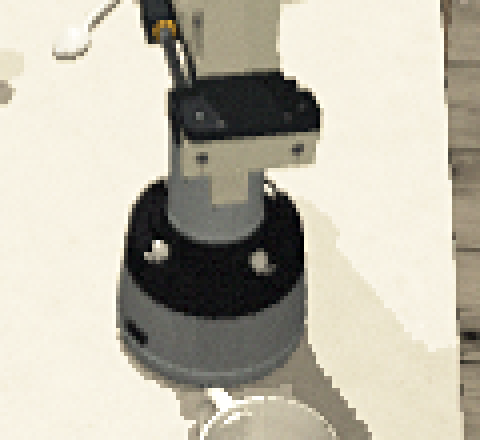

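```bash

python3 -m handwheel '[0,-0.05,0,0,0,-0.1,0,0,0,-0.15,0,0,0,-0.15,0,0,0,-0.15,0,0,0,-0.15,0,0,0,-0.15,0,0,0,-0.15,0,0,0,-0.15,0,0,0,-0.15,0,0]'
python3 - <<'E'
from h import *
p,r,s=tool();print(p,r[:,0].round(4),s["gripper_width"],s["contact_force"],s["moment"])
c=cams.capture("wrist")
cv2.imwrite(f"pics/f_wrist.png",cv2.resize(c["image"][135:265,240:410,::-1],None,fx=4.5,fy=4.5,interpolation=3))
import pickle;pickle.dump(c,open("w8.pkl","wb"))
E
```

```text
time_s: 16.7
tcp_pos: [0.4397, 0.0455, 0.1525]
eef_rot: [85.9, 89.7, 11.4]
contact_force: [-6.6, 1.1, 24.5]
gripper_width: 0.0613
[0.43970168 0.04545381 0.15254583] [ 0.0053  0.0011 -1.    ] 0.06125421638247202 [-6.63854012  1.10254316 24.54934834] [ 0.24502286  2.60957532 -0.10089259]
```

View pics/f_wrist.png

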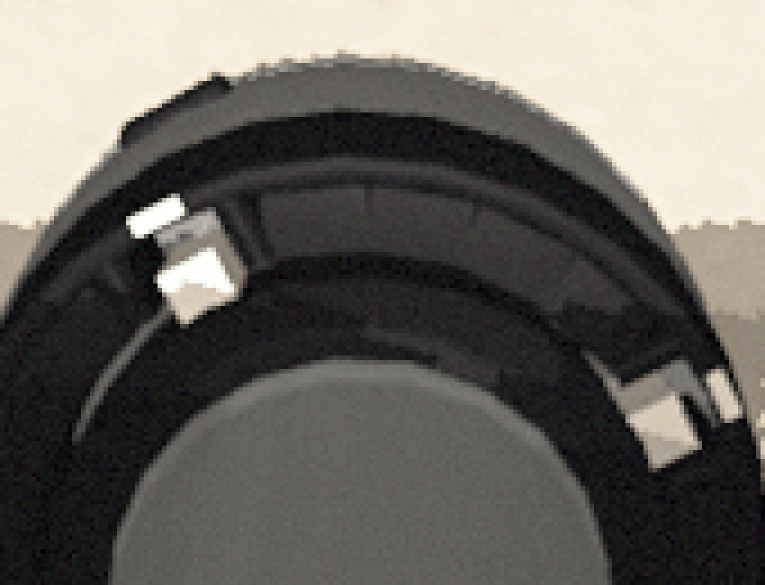

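View pics/e_top.png

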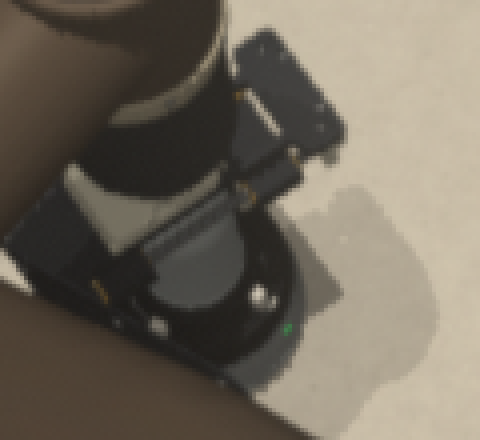

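```bash
python3 - <<'E'
from h import *
import pickle
c=pickle.load(open("w8.pkl","rb"))
f=lambda a:np.array(a)/4.5+[240,135]-.4
def sol(A,B,rad):
    d=(A-B)[:2]; m=(A+B)[:2]/2;n=np.array([-d[1],d[0]]);n/=np.linalg.norm(n);C=m+n*rad/2**.5
    print("sep",np.linalg.norm(d),rad*2**.5,"C",C,"ang",np.degrees(np.arctan2(*(A[:2]-C)[::-1])))
sol(*onz(c,f([[157,216],[724,396]]),.0985),.055)
for z in(.102,.106,.110): sol(*onz(c,f([[202,286],[662,431]]),z),.0453)
E
```

```text
sep 0.07768580101560588 0.07778174593052023 C [0.43756617 0.04494239] ang 42.67060449305289
sep 0.06250894381714582 0.0640638743755012 C [0.43814992 0.04438346] ang 41.960717295651
sep 0.061308811977389646 0.0640638743755012 C [0.43897691 0.04480449] ang 41.405682011239065
sep 0.060108680137633465 0.0640638743755012 C [0.4398039  0.04522552] ang 40.8401616390747
```

The height check fits fully home (spline tops at about 0.102 m), with the cup centred within 1 mm. I'll hold it there.

```bash

Z='[0,0,0,0,0,0,0,0,0,0,0,0,0,0,0,0,0,0,0,0,0,0,0,0,0,0,0,0,0,0,0,0,0,0,0,0,0,0,0,0]'
for i in 1 2 3; do python3 -m handwheel '[0,0,0,0,0,0,0,0,0,0,0,0,0,0,0,0,0,0,0,0,0,0,0,0,0,0,0,0,0,0,0,0,0,0,0,0,0,0,0,0]'; done
python3 - <<'E'
from h import *
p,r,s=tool();print(p,r[:,0].round(4),s["gripper_width"],s["contact_force"],s["time_s"])
c=cams.capture("side");cv2.imwrite("pics/end.png",c["image"][:,:,::-1])
E
```

```text
time_s: 18.0
tcp_pos: [0.4397, 0.0455, 0.1526]
eef_rot: [85.6, 89.7, 11.1]
contact_force: [-5.1, 1.5, 24.5]
gripper_width: 0.0615
time_s: 19.25
tcp_pos: [0.4397, 0.0454, 0.1525]
eef_rot: [85.5, 89.7, 11.0]
contact_force: [-5.9, 1.1, 25.3]
gripper_width: 0.0612
time_s: 20.5
tcp_pos: [0.4397, 0.0455, 0.1526]
eef_rot: [85.9, 89.7, 11.4]
contact_force: [-6.3, 1.1, 24.2]
gripper_width: 0.0609
[0.439724   0.04547647 0.15257583] [ 0.0054  0.0011 -1.    ] 0.06093853053555014 [-6.33326381  1.11375986 24.18428127] 20.5
```

View pics/end.png

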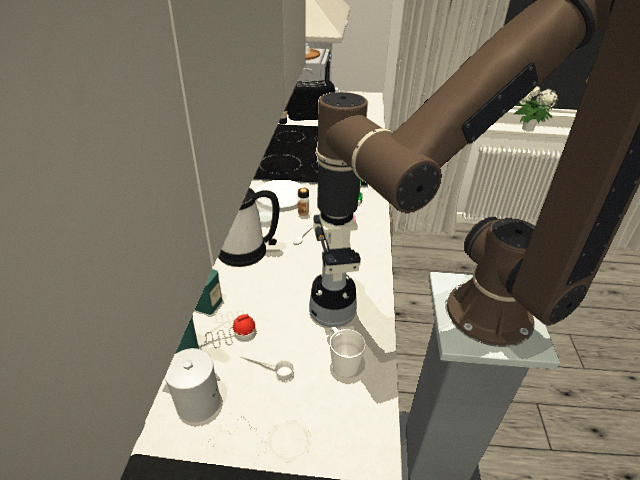

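The cup is in the collar at (333,290). The mug, scoop, spoon and jar are where they started, and the push is a steady 24 N or so. I'll hand the job in.

```bash
python3 -c "
from plant import workorder,sensors
print(workorder.close_job()); print(sensors.get_state()['time_s'])"
```

```text
the job is handed in; nothing more can be done
None
the job is handed in; nothing more can be done
```

I picked up the steel cup, turned it about 31.6° to line its splines up with the grooves, slid it into the collar and pressed it home. I then held it still for 3.75 s (over 6 s bottomed out in all) and handed it in at about 20.5 s, still gripped and pressed. No verdict was reported.

**Depth:** The final tool height of 0.1525 m puts the foot about 8.3 mm below the raised plate, against 8 mm of travel. That assumes the cup did not slip in the grip. The push settled at a steady 24–25 N up on the tool, well above the plate's 12 N, and had risen sharply with almost no further travel. The spline height in the wrist picture agrees with the cup being fully home, but that is a weak check, good to about a millimetre or two.

**Position:** The cup is centred on the collar to about 1 mm and the tool is tilted 0.3°. The angle between splines and grooves measured within 1°, against about 3° of play. The plate itself can't be read directly.

**Side load:** A sideways force of about 6 N remained at the end, down from 12 N after I eased the tool back, so the cup probably rests lightly against the bore.

**Bystanders:** The mug, scoop, teaspoon and jar look unmoved in the last side picture. I did not measure their positions again.

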